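# Tip a plate on edge in the clamping fixture and close its jaws

## Task

Tip the aluminium plate that lies flat on the green clamping fixture up onto the long edge nearest the fence, so that it stands upright on the bed with its orange edge on top and its face flush against the steel fence. Then turn the knurled sleeve clockwise until both jaws grip the ends of the plate firmly, and let go. Do not shift the other loose things on the bench.

Things in the scene. Friction and masses are not known exactly. Their poses are not given: they have to be found in the camera images.
- fixture: Green clamping fixture, fixed. Origin on the bench under the middle of its bed; x points from its open side to the fence (about world -y), y away from the robot, z up. Bed: x -40 to 40 mm, 260 mm wide, top 45 mm above the bench. Steel fence behind: upright face at x = 40 mm, 130 mm wide, 25 thick, top at 120 mm.
- fence_foot (a point): Middle of the line where the face of the fence meets the top of the bed (fixture x 40, y 0, 45 mm above the bench).
- plate: The work: aluminium plate 100 x 140 x 18 mm, about 0.65 kg, one 140 mm edge orange. It starts flat on the bed between the open jaws, orange edge away from the fence. Origin at the centre of the face that is underneath at the start; x across the 100 mm (orange edge at x = -50 mm; x points straight down once it stands as wanted), y along the 140 mm, z through the thickness.
- plate_mid (a point): Centre of the plate's volume (9 mm above its origin along its z). With the plate standing on the bed flush with the fence it is at fixture x 31 mm, 95 mm above the bench.
- plate_mark (a point): Middle of the plate's orange edge. At the start this edge juts 25 to 35 mm past the bed's open side, with free space under it down to the bench; its rear edge is 5 to 15 mm short of the fence. Once upright the plate stands freely on its 18 mm edge.
- jaw_far: Jaw at the far end (+y side): dark steel with a brass face, 45 mm long (fixture x -5 to 40 mm), 20 thick, 30 high on the bed (top 75 mm above the bench). Origin at the centre of its underside. The faces of the fully open jaws are 158 mm apart. Driven only by the sleeve: 8 mm inwards per rad.
- jaw_near: Jaw at the near end (-y side, next to the sleeve), the mirror of the other and coupled to it: both move inwards equally, pushing the plate to the middle.
- sleeve (a joint): Turn of the sleeve in rad: 0 = jaws fully open (start), grows clockwise seen from above, end stop 1.7. The jaws meet the plate's ends at about 1.13 and the sleeve then barely turns further: turning the hand 0.1 to 0.2 rad past that point, until it resists or slips, grips firmly. Stiff (0.25 N m friction): it stays where it is left and keeps the grip.
- sleeve_grip (a point): On the upright axis of the knurled aluminium sleeve, at the height to grip (fixture x 0, y -165, z 95 mm), above a 70 x 70 mm pedestal 58 mm high at the end nearest the robot. The sleeve is a cylinder 52 mm in diameter, 60 to 110 mm above the bench, with a red line on top that points to the fixture's open side when the jaws are open; grip it from above at any yaw.
- oil: Bystander: yellow plastic oil bottle, 60 mm diameter, 150 mm tall, standing; origin at the centre of its foot.
- tin: Bystander: tin can with a blue band, 68 mm diameter, 100 mm tall, standing; origin at the centre of its foot.
- screwdriver: Bystander: screwdriver lying on the bench; origin near its middle.
- wrench: Bystander: spanner lying on the bench; origin near its middle.
- hammer: Bystander: hammer lying on the bench; origin near its middle.
- spare: Bystander: dark steel plate 90 x 120 x 12 mm lying on the bench, not the work; origin at the centre of its underside.
- woodblock: Bystander: wooden block 60 x 100 x 45 mm; origin at the centre of its underside.

How it is judged (in metres and radians):
On the way:
1. the plate stands upright on the bed, orange edge on top, flush against the fence, before the jaws are closed (sleeve under 1.0 rad) (angle between plate's own x axis and vertical above 3.06 rad and x of plate_mid in the frame of fixture between 0.0275 and 0.0345 m and height (world z) of plate_mid between 0.091 and 0.099 m and value of joint sleeve below 1 rad), for 0.2 s.
At the end, for the whole second after the job is handed in: The plate stands upright (within 0.08 rad) on its rear edge on the bed, orange edge on top, its middle within 3.5 mm (4 mm in height) of the place it has when flush with the fence, square to the fence within 0.08 rad; both jaws press on it with more than 2 N; plate and sleeve at rest (angle between plate's own x axis and vertical above 3.06 rad and x of plate_mid in the frame of fixture between 0.0275 and 0.0345 m and height (world z) of plate_mid between 0.091 and 0.099 m and angle between the z axis of plate and the x axis of fixture, either way round below 0.08 rad and contact force between plate and jaw_far above 2 N and contact force between plate and jaw_near above 2 N and linear speed of plate below 0.01 m/s and velocity of joint sleeve between -0.02 and 0.02 rad/s); the robot touches nothing.
It fails at once if another loose thing on the bench is shifted by more than 40 mm (distance of any of oil, tin, screwdriver, wrench, hammer, spare, woodblock from where it was at the start of the episode above 0.04 m).
It also fails if it takes over 72 s, if anything falls off the work surface, if the arm or the gripper's body presses on something with over 40 N, if the wrist force passes 120 N, or if a joint passes its speed limit or range.

## Robot

A 6-joint arm with a two-finger parallel gripper is mounted at the origin on the work surface. World frame = base frame: x ahead of the robot, y to its left, z up, the work surface at z = 0. Lengths are in mm, angles in rad, forces in N, time in s.
With the tool pointing down it reaches from about 375 to 925 mm from the base axis. Payload 5.7 kg.
Tool frame: the origin (TCP) lies between the finger pads; the fingertips stand 8 mm ahead of it and the grasp point (between the pads) lies 11 mm behind it; z points along the fingers, y is the line along which they close (so a half turn about z gives the same grasp; the last joint's range is limited). The gripper opens to 88 mm and grips with 3 to 60 N. Pads are 20 mm wide; open, the fingers measure 115 mm over their backs; the gripper's body (75 mm by 178 mm) begins 61 mm behind the grasp point.
Start: joints at [-1.394, 0.359, 1.51, -0, 1.272, -0.115], TCP at [172.591, -574.609, 230.623] pointing down, gripper open.
Joint ranges: [-2.97, 2.97], [-1.01, 2.36], [0.21, 2.38], [-0.96, 4.11], [0.2, 2.71], [-2.98, 2.98]. Speed limits (rad/s): [2.39, 2.39, 3.14, 3.14, 3.14, 3.14].

## Interface

Orientations are given as a unit quaternion [w, x, y, z].
In Python, from cell import bot gives the robot as it stands.
- The arm moves only by the tool jog_arm, called after "Call:" by a JSON object that holds its "name" and its "arguments". Schema: {"type":"object","properties":{"moves":{"type":"array","items":{"type":"array","items":{"type":"number"},"minItems":7,"maxItems":7},"minItems":1,"maxItems":8},"grip_force":{"type":"number"},"only":{"type":"string"},"quiet":{"type":"boolean"},"lines":{"type":"string"}},"required":["moves"],"additionalProperties":false}. moves is a list of rows, 1 to 8 of them, each of 7 numbers: a rotation vector rx, ry, rz in rad, then dx, dy, dz in mm, then the finger opening in mm; each row shifts and turns the commanded pose from where the row before left it, along the tool's axes as they then stand; what a row does not reach is not made up. A row lasts 1/10 s, in which the tool goes at most 50 mm and 0.15 rad, less where a joint would pass 70% of its speed; a pose out of reach is approached as far as the arm can. The fingers move at their own pace and stop on an object; grip_force is the grip in N (left out, the last holds). Time passes only in rows, so rows that do not move let the fingers close. The tool returns the time, the measured TCP pose, the force, the opening and the grip force at its end. only (a regular expression) keeps the lines of the reply that match it, lines (a string "A,B") keeps lines A to B, and quiet returns only ok. Input that does not fit is refused with a message, and nothing moves.
- bot.get_obs(): the state, without advancing time (a new reading comes with each control period).
- bot.snapshot(name): name is "side" or "top"; returns the picture (480x640x3 uint8, blue, green, red); there is no depth.
- bot.camera_info(name): a dict with "camera_matrix" (3x3 intrinsics, pixels), "k1" (the pictures are not rectified: a ray, as slopes to the right and down, at radius r is drawn at 1 + k1 r^2 times it, then the intrinsics apply), "R" (3x3) and "t" (3): a world point X has camera coordinates R X + t. Camera axes: x right, y down, z forward; pixel columns grow to the right and rows downward; lengths in mm; the calibration is good to about 2 mm. A picture is of the moment at which its call begins. camera_info takes no time and is no camera call.
- bot.sign_off(): hands the job in; it is judged then, once.
The state is a dict: "time_s": time; "joint_pos": joint angles; "joint_vel": joint speeds; "joint_efforts": joint torques, N m; "position": TCP position; "orientation": TCP orientation; "wrist_force": force on the tool from outside, world axes, zero at the start; "moment": the same for the moment, N m; "width": finger opening in mm; "grip_force": force on a finger pad.
Only numpy, scipy, OpenCV 4.12 (cv2) and the standard library are available. Lean on these libraries where they do the work, as an engineer would, in place of code of your own. Each camera call takes 0.05 s, during which the arm holds its last target. There are 200 camera calls.

## Working session

There is one attempt and no reset: what is moved stays moved. The work goes in short steps, Python scripts to look and compute and a tool call to move; the robot and the scene stay as the last step left them, time stands still between calls to the robot, and variables do not carry over. Pictures are saved under pics/ and viewed, at most 10 in all, crops included, and the job is handed in when it is done.

```bash
ls; mkdir -p pics
```

Run:
```python
from cell import bot
import cv2
for n in("side","top"):
    cv2.imwrite(f"pics/{n}0.png",bot.snapshot(n)); c=bot.camera_info(n); print(n,c)
o=bot.get_obs();print(o)
```

```text
cell.py
pics
side {'camera_matrix': array([[500.73895892,   0.        , 322.10370831],
       [  0.        , 500.73895892, 236.45136634],
       [  0.        ,   0.        ,   1.        ]]), 'k1': -0.11121355552795123, 'R': array([[-0.84089949, -0.54070642, -0.02290432],
       [-0.2839491 ,  0.47683181, -0.83186798],
       [ 0.46071786, -0.69301371, -0.55450073]]), 't': array([528.64696311, 210.45305879, 839.80643645])}
top {'camera_matrix': array([[581.72687785,   0.        , 318.70925318],
       [  0.        , 581.72687785, 241.51069092],
       [  0.        ,   0.        ,   1.        ]]), 'k1': -0.024452241412122266, 'R': array([[-0.01479061, -0.99986854,  0.00664457],
       [-0.98641285,  0.01350351, -0.16372951],
       [ 0.16361826, -0.00897594, -0.98648289]]), 't': array([  42.47959143,  596.37514991, 1296.90408633])}
{'time_s': 0.1, 'joint_pos': array([-1.39408253e+00,  3.59392872e-01,  1.51132029e+00,  1.75706735e-07,
        1.27247959e+00, -1.15101636e-01]), 'joint_vel': array([-0.00256854, -0.00017061, -0.0033886 , -0.00079784, -0.00084606,
        0.0012594 ]), 'joint_efforts': array([-4.38070128e-04, -5.16357958e+01, -2.71406078e+01,  6.77388115e-02,
        2.76476325e-02, -3.48930791e-05]), 'position': array([ 172.50031258, -574.04115955,  229.91899764]), 'orientation': array([-7.99673453e-04,  9.89374027e-01,  1.45390487e-01, -2.45586070e-05]), 'wrist_force': array([ 0.00717849, -0.42889267, -0.24343621]), 'moment': array([0.07291619, 0.00472134, 0.01344489]), 'grip_force': 0.0, 'width': 87.38723207914647}
```

View pics/side0.png

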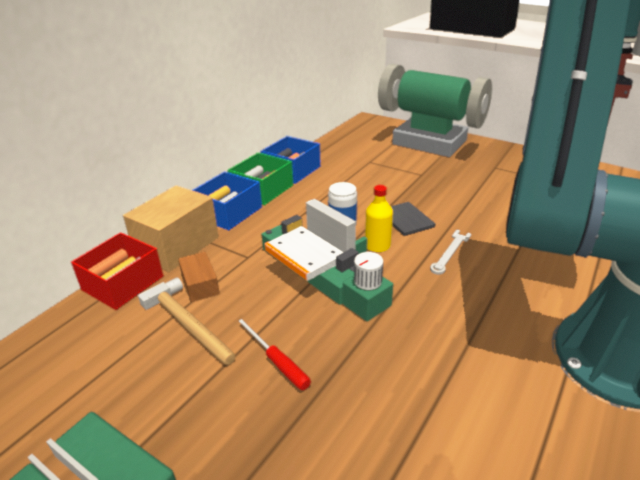

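View pics/top0.png

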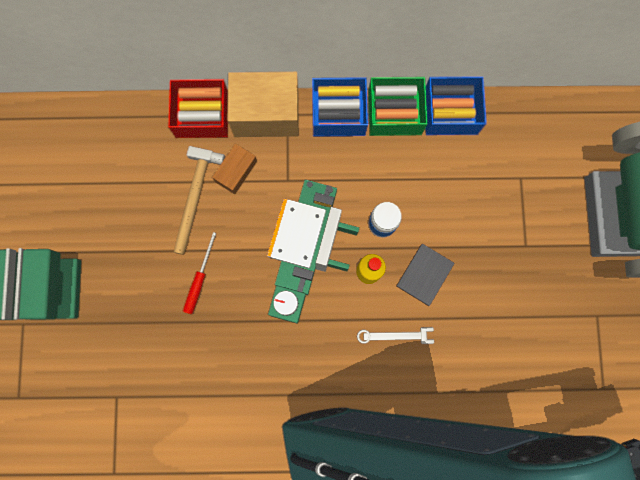

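Side: orange edge runs from about (267,248) to (308,275), sleeve top at (369,260). Top: orange edge from about (285,200) to (269,256), sleeve (286,302), fence on the right at about (328,240). Next are enlarged crops and measurements.

Create h.py:
```python
import numpy as np,cv2
from cell import bot
C={n:bot.camera_info(n) for n in("side","top")}
def ray(n,uv):
    c=C[n];K=c["camera_matrix"]
    d=cv2.undistortPoints(np.array([[uv]],float),K,np.array([c["k1"],0,0,0.])) [0,0]
    # OpenCV's k1 model: drawn = x(1+k1 r^2), the same
    R=c["R"];return -R.T@c["t"],R.T@np.array([d[0],d[1],1])
def onz(n,uv,z):
    o,d=ray(n,uv);return o+d*(z-o[2])/d[2]
def tri(us,ut):
    o1,d1=ray("side",us);o2,d2=ray("top",ut)
    s=np.linalg.lstsq(np.c_[d1,-d2],o2-o1,rcond=None)[0]
    a,b=o1+d1*s[0],o2+d2*s[1];return (a+b)/2,np.linalg.norm(a-b)
def proj(n,X):
    c=C[n];return cv2.projectPoints(np.array([X],float),cv2.Rodrigues(c["R"])[0],c["t"],c["camera_matrix"],np.array([c["k1"],0,0,0.]))[0][0,0]
```

Run:
```python
from h import *
np.set_printoptions(precision=1,suppress=True)
s=cv2.imread("pics/side0.png");t=cv2.imread("pics/top0.png")
a=cv2.resize(s[180:320,250:400],None,fx=4,fy=4,interpolation=2)
b=cv2.resize(t[175:325,255:360],None,fx=3.73,fy=3.73,interpolation=2)
cv2.imwrite("pics/sc.png",a);cv2.imwrite("pics/tc.png",b)
for n,im,(y0,y1,x0,x1) in(("side",s,(230,290,255,330)),("top",t,(190,265,260,300))):
    h=cv2.cvtColor(im,cv2.COLOR_BGR2HSV)
    m=cv2.inRange(h,(8,200,200),(25,255,255));M=np.zeros_like(m);M[y0:y1,x0:x1]=m[y0:y1,x0:x1]
    p=cv2.findNonZero(M);print(n,len(p),cv2.boxPoints(cv2.minAreaRect(p)))
```

```text
side 132 [[263.8 246.1]
 [266.7 242.1]
 [306.5 270.5]
 [303.6 274.6]]
top 170 [[266.7 254.3]
 [283.2 198.2]
 [286.3 199.1]
 [269.8 255.2]]
```

View pics/sc.png

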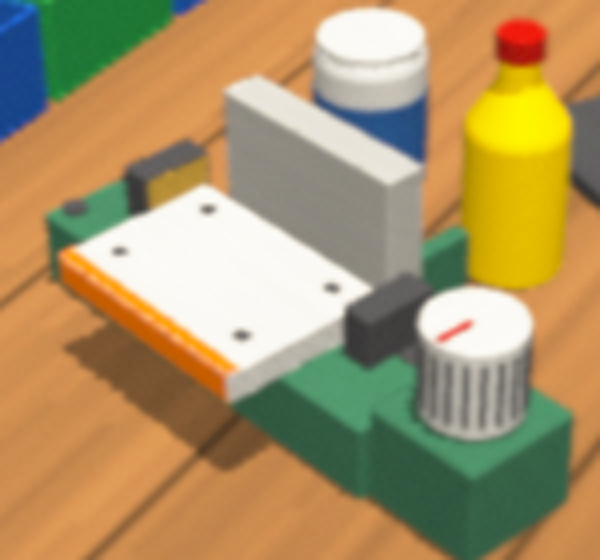

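View pics/tc.png

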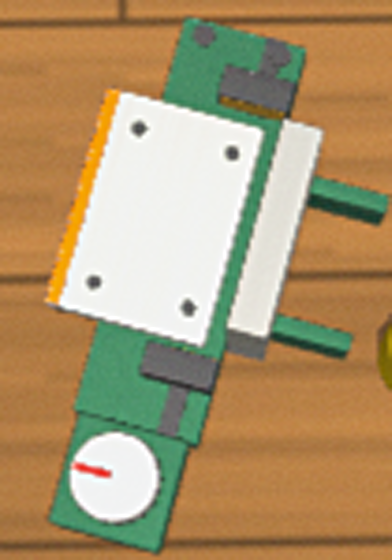

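Crops: plate holes, sleeve top disc and the four corners of the fence top are visible in both views. I triangulate these.

Run:
```python
from h import *
np.set_printoptions(precision=1,suppress=True)
S=lambda u,v:((u+.5)/4-.5+250,(v+.5)/4-.5+180)
T=lambda u,v:((u+.5)/3.73-.5+255,(v+.5)/3.73-.5+175)
P={"H1":((120,251),(139,129)),"H2":((208,209),(232,153)),"H3":((331,288),(188,307)),"H4":((242,335),(94,282)),
"slv":((475,325),(114,477)),"Fff":((227,92),(288,120)),"Ffb":((258,78),(322,128)),"Fnb":((420,165),(270,335)),"Fnf":((388,185),(230,328)),
"orF":((62,250),(111,90)),"orN":((226,374),(50,302))}
D={}
for k,(a,b) in P.items():
    X,e=tri(S(*a),T(*b));D[k]=X
    print(k,X,e, )
# sleeve and fence at known heights as check
for k,z in(("slv",110),("Fff",120),("Fnf",120),("Fnb",120),("Ffb",120),("H1",63),("H2",63),("H3",63),("H4",63),("orF",63),("orN",63)):
    print(k,z,onz("side",S(*P[k][0]),z)[:2],onz("top",T(*P[k][1]),z)[:2])
yaw=lambda d:np.arctan2(d[1],d[0])
print("yaw of fixture y from fence",yaw(D["Fff"]-D["Fnf"]),"back",yaw(D["Ffb"]-D["Fnb"]),"plate",yaw(D["H1"]-D["H4"]),yaw(D["H2"]-D["H3"]),yaw(D["orF"]-D["orN"]))
# fixture frame from sleeve(0,-165) and fence mid front (40,0)
f=(D["Fff"]+D["Fnf"])/2
v=(f-D["slv"])[:2];print("len",np.linalg.norm(v),np.hypot(40,165), "yaw y", yaw(v)+np.arctan2(40,165))
p=(D["H1"]+D["H2"]+D["H3"]+D["H4"])/4;print("plate mid",p)
```

```text
H1 [671.3  95.1  63.4] 0.6336183538855407
H2 [655.3  37.6  62.7] 0.19788655952410006
H3 [559.6  65.9  62.6] 0.3374869434187345
H4 [575.6 123.2  63.4] 0.19631167770447697
slv [454.2 109.6 107. ] 0.8927504227101817
Fff [663.2   4.2 116.6] 0.276268582456545
Ffb [657.4 -16.2 117.1] 1.5244027080430271
Fnb [535.3  17.6 118. ] 1.554785239810268
Fnf [540.   41.  117.3] 1.9612586992475423
orF [695.9 112.3  65.4] 0.9702801271669219
orN [565.  150.8  61.6] 2.6123980412999934
slv 110 [452.8 113.3] [453.7 109.2]
Fff 120 [659.6   9. ] [662.6   4.4]
Fnf 120 [538.8  45. ] [538.8  40.6]
Fnb 120 [534.4  20.6] [534.3  17.3]
Ffb 120 [653.7 -12.1] [657.5 -15.7]
H1 63 [671.9  94.7] [671.1  94.9]
H2 63 [655.1  37.9] [655.1  37.5]
H3 63 [559.5  66.3] [559.4  65.8]
H4 63 [576.1 122.7] [575.6 123.1]
orF 63 [698.8 109.7] [696.1 112.1]
orN 63 [565.2 152.6] [563.6 150.1]
yaw of fixture y from fence -0.28982306514109 back -0.26946193969605703 plate -0.28583089217303365 -0.2874935057810082 -0.28630561091634527
len 171.0990780684604 169.77926846349644 yaw y -0.29518982112164405
plate mid [615.4  80.4  63. ]
```

Add to h.py:
```python
from scipy.spatial.transform import Rotation as Ro
np.set_printoptions(precision=3,suppress=True)
YAW=-0.287
ey=np.array([np.cos(YAW),np.sin(YAW),0]);ex=np.array([ey[1],-ey[0],0]);O=np.array([612.3,62.,0])
W=lambda x,y,z:O+x*ex+y*ey+[0,0,z]
F=lambda X:np.array([(X-O)@ex,(X-O)@ey,X[2]])
def delta(fix,a=None,down=True):
    """tool-axes step from now to TCP at fixture xyz, tool z depressed a rad towards the fence"""
    o=bot.get_obs();q=o["orientation"];R=Ro.from_quat([q[1],q[2],q[3],q[0]])
    zt=np.cos(a)*ex-np.sin(a)*np.array([0,0,1]);T=np.c_[np.cross(ey,zt),ey,zt]
    rv=(R.inv()*Ro.from_matrix(T)).as_rotvec();d=W(*fix)-o["position"]
    print("t",round(o["time_s"],2),"now fix",F(o["position"]),"rot",rv,"d(now axes)",R.inv().apply(d),"d(target axes)",T.T@d,"q",o["joint_pos"],"F",o["wrist_force"])
```

```text
(no output)
```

Call:
{"name": "jog_arm", "arguments": {"moves": [[0, 0, -0.14, 0, 0, 0, 88], [0, 0, -0.14, 0, 0, 0, 88], [0, 0, -0.14, 0, 0, 0, 88], [0, 0, -0.14, 0, 0, 0, 88], [0, 0, -0.14, 0, 0, 0, 88], [0, 0, -0.14, 0, 0, 0, 88], [0, 0, -0.145, 0, 0, 0, 88], [0, 0, 0, 0, 0, 0, 88]]}}

```text
time_s: 0.9
position: [172.5, -574.3, 230.2]
orientation: [-0.0, 0.803, 0.596, 0.0]
wrist_force: [0.1, -0.1, 0.4]
width: 87.9
grip_force: 0.0
```

```bash
python3 -c "
from h import *;import math
delta((-170,0,300),math.pi/2)"
```

```text
t 0.9 now fix [ 734.729 -241.669  230.195] rot [-0.    -0.001 -0.006] d(now axes) [906.165 236.443 -69.073] d(target axes) [904.729 241.669 -69.805] q [-1.394  0.359  1.511  0.     1.273 -1.101] F [ 0.091 -0.103  0.449]
```

Call:
{"name": "jog_arm", "arguments": {"moves": [[0, 0, 0, 38, 10, -9, 88], [0, 0, 0, 38, 10, -9, 88], [0, 0, 0, 38, 10, -9, 88], [0, 0, 0, 38, 10, -9, 88], [0, 0, 0, 38, 10, -9, 88], [0, 0, 0, 38, 10, -9, 88], [0, 0, 0, 38, 10, -9, 88], [0, 0, 0, 38, 10, -9, 88]]}}

```text
time_s: 1.7
position: [337.7, -305.3, 302.9]
orientation: [-0.0, 0.804, 0.594, 0.0]
wrist_force: [0.5, -1.3, 0.3]
width: 87.9
grip_force: 0.0
```

Call:
{"name": "jog_arm", "arguments": {"moves": [[0, 0, 0, 38, 10, 0, 88], [0, 0, 0, 38, 10, 0, 88], [0, 0, 0, 38, 10, 0, 88], [0, 0, 0, 38, 10, 0, 88], [0, 0, 0, 38, 10, 0, 88], [0, 0, 0, 38, 10, 0, 88], [0, 0, 0, 38, 10, 0, 88], [0, 0, 0, 38, 10, 0, 88]]}}

```text
time_s: 2.5
position: [502.4, -37.5, 302.6]
orientation: [-0.0, 0.804, 0.594, -0.0]
wrist_force: [1.3, -0.1, 0.8]
width: 87.7
grip_force: 0.0
```

Call:
{"name": "jog_arm", "arguments": {"moves": [[0, 0, 0, 38, 10, 0, 88], [0, 0, 0, 38, 10, 0, 88], [0, 0, 0, 38, 10, 0, 88], [0, 0, 0, 38, 10, 0, 88], [0, 0, 0, 38, 10, 0, 88], [0, 0, 0, 38, 10, 0, 88], [0, 0, 0, 38, 10, 0, 88], [0, 0, 0, 0, 0, 0, 88]]}}

```text
time_s: 3.3
position: [647.6, 199.3, 301.5]
orientation: [-0.001, 0.803, 0.596, 0.001]
wrist_force: [-0.2, 0.1, 0.3]
width: 87.7
grip_force: 0.0
```

```bash
python3 -c "
from h import *;import math
delta((-170,0,300),math.pi/2)"
```

```text
t 3.3 now fix [-141.653   -4.994  301.527] rot [-0.    -0.002 -0.008] d(now axes) [28.382  4.774  1.577] d(target axes) [28.347  4.994  1.527] q [0.196 0.424 1.232 0.002 1.485 0.49 ] F [-0.243  0.053  0.259]
```

Now tilt towards the fence.

Call:
{"name": "jog_arm", "arguments": {"moves": [[0, -0.13, 0, 0, 0, 0, 88], [0, -0.13, 0, 0, 0, 0, 88], [0, -0.13, 0, 0, 0, 0, 88], [0, -0.13, 0, 0, 0, 0, 88], [0, -0.13, 0, 0, 0, 0, 88], [0, -0.13, 0, 0, 0, 0, 88], [0, -0.13, 0, 0, 0, 0, 88], [0, -0.13, 0, 0, 0, 0, 88]]}}

```text
time_s: 4.1
position: [645.9, 195.2, 303.1]
orientation: [0.298, 0.697, 0.515, -0.4]
wrist_force: [0.7, -0.6, -0.5]
width: 88.1
grip_force: 0.0
```

```bash
python3 -c "
from h import *;import math
delta((-150,0,140),math.pi/6)"
```

```text
t 4.1 now fix [-137.307   -5.457  303.131] rot [-0.006 -0.002 -0.007] d(now axes) [147.49    4.782  70.897] d(target axes) [147.622   5.457  70.573] q [ 0.521  0.889  0.796 -0.804  2.175  0.6  ] F [ 0.715 -0.595 -0.503]
```

```bash
python3 -c "
from h import *;import math
for n,u in dict(blk_near=(233,192),blk_r=(257,155),blk_l=(213,180),blade=(214,234),handle=(203,272),handle2=(190,312),hamhead=(223,158),hamh=(181,252)).items(): print(n,F(onz('top',u,20)))
delta((-95,0,140),math.pi/6)"
```

```text
blk_near [-200.088   58.296   20.   ]
blk_r [-171.093  162.258   20.   ]
blk_l [-255.13    73.716   20.   ]
blade [-213.514  -51.7     20.   ]
handle [-211.475 -145.064   20.   ]
handle2 [-212.607 -242.168   20.   ]
hamhead [-248.223  132.783   20.   ]
hamh [-275.64  -113.866   20.   ]
t 4.1 now fix [-137.307   -5.457  303.131] rot [-0.006 -0.002 -0.007] d(now axes) [119.877   5.275 118.461] d(target axes) [120.122   5.457 118.205] q [ 0.521  0.889  0.796 -0.804  2.175  0.6  ] F [ 0.715 -0.595 -0.503]
```

Call:
{"name": "jog_arm", "arguments": {"moves": [[0, 0.13, 0, 0, 0, 0, 88], [0, 0.13, 0, 0, 0, 0, 88], [0, 0, 0, 0, 0, 0, 88]]}}

```text
time_s: 4.4
position: [647.0, 193.6, 305.2]
orientation: [0.227, 0.745, 0.549, -0.303]
wrist_force: [-0.8, 0.4, 2.0]
width: 88.2
grip_force: 0.0
```

```bash
python3 -c "
from h import *;import math
delta((-95,-2,120),math.pi/4)"
```

```text
t 4.4 now fix [-135.996   -3.994  305.231] rot [-0.004 -0.009 -0.012] d(now axes) [100.582   1.464 160.862] d(target axes) [101.99    1.994 159.967] q [ 0.47   0.757  0.877 -0.599  2.025  0.647] F [-0.839  0.415  2.007]
```

Call:
{"name": "jog_arm", "arguments": {"moves": [[0, -0.01, -0.012, 20, 0.5, 32, 88], [0, 0, 0, 20, 0.5, 32, 88], [0, 0, 0, 20, 0.5, 32, 88], [0, 0, 0, 20, 0, 32, 88], [0, 0, 0, 20, 0, 32, 88], [0, 0, 0, 0, 0, 0, 88], [0, 0, 0, 0, 0, 0, 88]]}}

```text
time_s: 5.1
position: [633.9, 153.5, 119.8]
orientation: [0.228, 0.738, 0.554, -0.311]
wrist_force: [-0.1, 0.5, 1.0]
width: 87.8
grip_force: 0.0
```

```bash
python3 -c "
from h import *;import math
delta((-95,-2,21),math.pi/4)"
```

```text
t 5.1 now fix [-93.854  -5.209 119.819] rot [-0.005  0.007  0.007] d(now axes) [71.166  4.054 68.526] d(target axes) [70.686  3.209 69.066] q [ 0.437  0.869  1.122 -0.566  1.72   0.801] F [-0.092  0.5    0.958]
```

Call:
{"name": "jog_arm", "arguments": {"moves": [[0, 0.006, 0.006, 12, 0.6, 11.6, 88], [0, 0, 0, 12, 0.6, 11.6, 88], [0, 0, 0, 12, 0.6, 11.6, 88], [0, 0, 0, 12, 0.6, 11.6, 88], [0, 0, 0, 12, 0.6, 11.6, 88], [0, 0, 0, 11, 0.6, 11, 88], [0, 0, 0, 0, 0, 0, 88], [0, 0, 0, 0, 0, 0, 88]]}}

```text
time_s: 5.9
position: [637.3, 154.4, 19.5]
orientation: [0.227, 0.74, 0.553, -0.308]
wrist_force: [0.8, 0.2, 0.6]
width: 87.8
grip_force: 0.0
```

```bash
python3 -c "
from h import *;import math
delta((-66,-2,21),math.pi/4)"
```

```text
t 5.9 now fix [-95.649  -2.205  19.452] rot [-0.006 -0.     0.002] d(now axes) [-22.069   0.278  19.859] d(target axes) [-22.059   0.205  19.87 ] q [ 0.434  0.982  1.14  -0.556  1.602  0.874] F [0.825 0.175 0.565]
```

Call:
{"name": "jog_arm", "arguments": {"moves": [[0, 0, 0, -5, 0, 5, 88], [0, 0, 0, -5, 0, 5, 88], [0, 0, 0, -5, 0, 5, 88], [0, 0, 0, -5, 0, 5, 88], [0, 0, 0, 0, 0, 0, 88], [0, 0, 0, 0, 0, 0, 88]]}}

```text
time_s: 6.5
position: [629.4, 127.1, 20.1]
orientation: [0.227, 0.741, 0.553, -0.307]
wrist_force: [0.0, -0.1, -0.4]
width: 87.8
grip_force: 0.0
```

```bash
python3 -c "
from h import *;import math
delta((-66,-2,21),math.pi/4)
a=bot.snapshot('side')[180:320,230:400];b=bot.snapshot('top')[160:300,230:400]
cv2.imwrite('pics/c1.png',cv2.resize(np.r_[a,b],None,fx=2.1,fy=2.1,interpolation=2))"
```

```text
t 6.5 now fix [-67.308  -2.067  20.128] rot [-0.005 -0.002  0.001] d(now axes) [-1.542  0.067  0.305] d(target axes) [-1.542  0.067  0.308] q [ 0.407  0.957  1.201 -0.57   1.557  0.876] F [ 0.017 -0.075 -0.357]
```

View pics/c1.png

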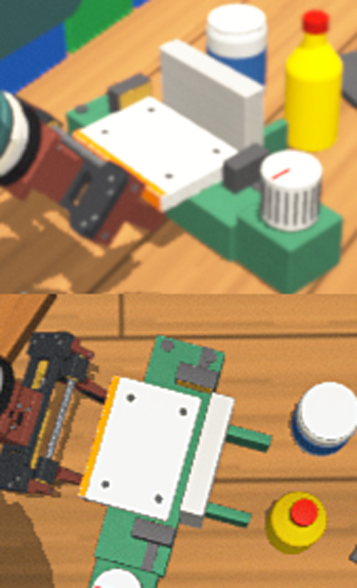

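The picture shows both fingers under the jutting orange edge, near its two ends. Now lift.

Call:
{"name": "jog_arm", "arguments": {"moves": [[0, 0, 0, -3, 0, -2, 88], [0, 0, 0, -4, 0, -2, 88], [0, 0, 0, -5, 0, -2.5, 88], [0, 0, 0, -5, 0, -2.5, 88], [0, 0, 0, -5, 0, -2.5, 88], [0, 0, 0, -5, 0, -2.5, 88], [0, 0, 0, -5, 0, -2.5, 88], [0, 0, 0, -5, 0, -2.5, 88]]}}

```text
time_s: 7.4
position: [625.9, 115.0, 60.1]
orientation: [0.227, 0.741, 0.553, -0.307]
wrist_force: [0.3, 1.8, -2.6]
width: 87.5
grip_force: 1.4
```

Call:
{"name": "jog_arm", "arguments": {"moves": [[0, 0, 0, -5, 0, -2.5, 88], [0, 0, 0, -5, 0, -2.5, 88], [0, 0, 0, -5, 0, -2.5, 88], [0, 0, 0, -5, 0, -2.5, 88], [0, 0, 0, -5, 0, -2.5, 88], [0, 0, 0, -5, 0, -2.5, 88], [0, 0, 0, -5, 0, -2.5, 88], [0, 0, 0, 0, 0, 0, 88]]}}

```text
time_s: 8.2
position: [622.8, 103.1, 97.4]
orientation: [0.227, 0.741, 0.553, -0.307]
wrist_force: [1.4, 0.3, -3.0]
width: 87.9
grip_force: 1.3
```

```bash
python3 -c "
from h import *;import math
delta((-28,-2,113),math.pi/4)
a=bot.snapshot('side')[180:320,230:400];b=bot.snapshot('top')[160:300,230:400]
cv2.imwrite('pics/c2.png',cv2.resize(np.r_[a,b],None,fx=2.1,fy=2.1,interpolation=2))"
```

```text
t 8.2 now fix [-42.341  -1.568  97.444] rot [-0.005 -0.002  0.   ] d(now axes) [-21.138  -0.442  -0.902] d(target axes) [-21.14   -0.432  -0.86 ] q [ 0.382  0.846  1.235 -0.584  1.61   0.816] F [ 1.353  0.34  -2.996]
```

View pics/c2.png

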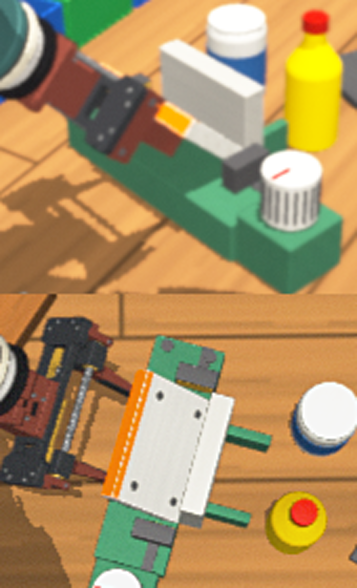

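Plate is at about 45°, rear edge at the fence. I continue over the arc, more slowly near upright.

Call:
{"name": "jog_arm", "arguments": {"moves": [[0, 0, 0, -5, 0, 0.2, 88], [0, 0, 0, -5, 0, 0.2, 88], [0, 0, 0, -5, 0, 0.3, 88], [0, 0, 0, -5, 0, 0.3, 88], [0, 0, 0, -3.6, 0, 2.9, 88], [0, 0, 0, -3.6, 0, 2.9, 88], [0, 0, 0, -3.6, 0, 2.9, 88], [0, 0, 0, -3.6, 0, 2.9, 88]]}}

```text
time_s: 9.1
position: [612.7, 70.5, 112.0]
orientation: [0.227, 0.74, 0.553, -0.308]
wrist_force: [-1.0, 1.0, 1.0]
width: 87.6
grip_force: 0.5
```

Call:
{"name": "jog_arm", "arguments": {"moves": [[0, 0, 0, -1.3, 0, 1.6, 88], [0, 0, 0, -1.3, 0, 1.6, 88], [0, 0, 0, -1.3, 0, 1.6, 88], [0, 0, 0, -1.3, 0, 1.6, 88], [0, 0, 0, -1.3, 0, 1.6, 88], [0, 0, 0, -1.3, 0, 1.6, 88], [0, 0, 0, 0, 0, 0, 88]]}}

```text
time_s: 9.8
position: [609.3, 59.2, 110.6]
orientation: [0.227, 0.74, 0.553, -0.308]
wrist_force: [-0.1, -0.1, -0.3]
width: 87.9
grip_force: 0.0
```

```bash
python3 -c "
from h import *;import math
delta((9.5,-2,111),math.pi/4)
a=bot.snapshot('side')[180:320,230:400];b=bot.snapshot('top')[160:300,230:400]
cv2.imwrite('pics/c3.png',cv2.resize(np.r_[a,b],None,fx=2.1,fy=2.1,interpolation=2))"
```

```text
t 9.8 now fix [  3.562  -2.054 110.59 ] rot [-0.005 -0.001  0.001] d(now axes) [-4.493  0.07   3.903] d(target axes) [-4.489  0.054  3.909] q [ 0.335  0.795  1.317 -0.608  1.563  0.799] F [-0.12  -0.121 -0.251]
```

View pics/c3.png

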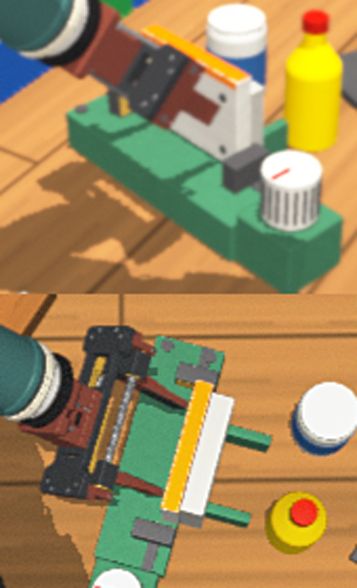

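Plate is upright with the orange edge on top, next to the fence. I press it home lower down, watching the force.

Call:
{"name": "jog_arm", "arguments": {"moves": [[0, 0, 0, 4.2, 0, -4.2, 88], [0, 0, 0, 8, 0, 8, 88], [0, 0, 0, 8, 0, 8, 88], [0, 0, 0, 7, 0, 7, 88], [0, 0, 0, 0, 0, 0, 88], [0, 0, 0, -3, 0, 3, 88], [0, 0, 0, -3, 0, 3, 88], [0, 0, 0, 0, 0, 0, 88]]}}

```text
time_s: 10.7
position: [608.7, 56.6, 78.5]
orientation: [0.227, 0.741, 0.553, -0.307]
wrist_force: [0.4, 0.0, -0.6]
width: 87.9
grip_force: 0.1
```

Call:
{"name": "jog_arm", "arguments": {"moves": [[0, 0, 0, -0.8, 0, 0.8, 88], [0, 0, 0, -0.8, 0, 0.8, 88], [0, 0, 0, -0.8, 0, 0.8, 88], [0, 0, 0, 0, 0, 0, 88]]}}

```text
time_s: 11.1
position: [608.6, 55.6, 78.4]
orientation: [0.226, 0.741, 0.553, -0.306]
wrist_force: [0.5, 8.0, 1.3]
width: 87.8
grip_force: 3.6
```

```bash
python3 -c "
from h import *;import math
delta((9.5,-2,80),math.pi/4)"
```

```text
t 11.1 now fix [ 7.23  -1.772 78.356] rot [-0.003 -0.005  0.001] d(now axes) [-2.77  -0.229  0.43 ] d(target axes) [-2.768 -0.228  0.443] q [ 0.33   0.829  1.337 -0.61   1.512  0.826] F [0.473 7.962 1.251]
```

Call:
{"name": "jog_arm", "arguments": {"moves": [[0, 0, 0, -0.7, 0, 0.7, 88], [0, 0, 0, 0, 0, 0, 88], [0, 0, 0, 4, 0, -4, 88], [0, 0, 0, 0, 0, -15, 88], [0, 0, 0, 0, 0, -30, 88], [0, 0, 0, 0, 0, -40, 88], [0, 0, 0, 0, 0, -40, 88], [0, 0, 0, 0, 0, -40, 88]]}}

```text
time_s: 11.9
position: [642.9, 171.0, 197.0]
orientation: [0.227, 0.741, 0.553, -0.308]
wrist_force: [1.4, 0.3, -0.5]
width: 88.0
grip_force: 0.0
```

Call:
{"name": "jog_arm", "arguments": {"moves": [[0, 0, 0, 0, 0, -40, 88], [0, 0.13, 0, 0, 0, 0, 88], [0, 0.13, 0, 0, 0, 0, 88], [0, 0.13, 0, 0, 0, 0, 88], [0, 0.13, 0, 0, 0, 0, 88], [0, 0.13, 0, 0, 0, 0, 88], [0, 0.13, 0, 0, 0, 0, 88], [0, 0, 0, 0, 0, 0, 88]]}}

```text
time_s: 12.7
position: [650.4, 193.8, 225.3]
orientation: [-0.001, 0.803, 0.596, -0.002]
wrist_force: [0.5, 0.2, 0.2]
width: 87.5
grip_force: 0.0
```

```bash
python3 -c "
from h import *;import math
delta((0,-165,250),math.pi/2)
a=bot.snapshot('side')[180:320,230:400];b=bot.snapshot('top')[160:300,230:400]
cv2.imwrite('pics/c4.png',cv2.resize(np.r_[a,b],None,fx=2.1,fy=2.1,interpolation=2))"
```

```text
t 12.7 now fix [-137.228   -0.735  225.342] rot [-0.003  0.002 -0.006] d(now axes) [-138.322 -163.47   -23.815] d(target axes) [-137.228 -164.265  -24.658] q [ 0.188  0.478  1.328 -0.001  1.339  0.482] F [0.497 0.215 0.223]
```

View pics/c4.png

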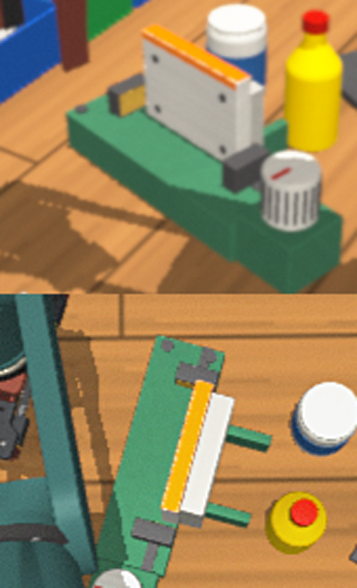

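Plate stands flush, free of the robot. Next, move over the sleeve and pre-turn.

Call:
{"name": "jog_arm", "arguments": {"moves": [[0, 0, 0, -17.3, -20.4, -3, 88], [0, 0, 0, -17.3, -20.4, -3, 88], [0, 0, 0, -17.3, -20.4, -3, 88], [0, 0, 0, -17.3, -20.4, -3, 88], [0, 0, 0, -17.3, -20.4, -3, 88], [0, 0, 0, -17.3, -20.4, -3, 88], [0, 0, 0, -17.3, -20.4, -3, 88], [0, 0, 0, -17.3, -20.4, -3, 88]]}}

```text
time_s: 13.6
position: [454.6, 111.5, 248.6]
orientation: [-0.0, 0.801, 0.599, -0.004]
wrist_force: [-0.1, 0.5, -0.5]
width: 88.2
grip_force: 0.0
```

Call:
{"name": "jog_arm", "arguments": {"moves": [[0, 0, -0.14, 0, 0, 0, 88], [0, 0, -0.14, 0, 0, 0, 88], [0, 0, -0.14, 0, 0, 0, 88], [0, 0, -0.14, 0, 0, 0, 88], [0, 0, -0.14, 0, 0, 0, 88], [0, 0, -0.14, 0, 0, 0, 88], [0, 0, -0.14, 0, 0, 0, 88], [0, 0, -0.14, 0, 0, 0, 88]]}}

```text
time_s: 14.4
position: [455.7, 111.9, 248.6]
orientation: [-0.002, 0.358, 0.934, -0.003]
wrist_force: [-0.1, -0.5, -0.7]
width: 87.8
grip_force: 0.0
```

Call:
{"name": "jog_arm", "arguments": {"moves": [[0, 0, -0.14, 0, 0, 0, 88], [0, 0, -0.14, 0, 0, 0, 88], [0, 0, -0.14, 0, 0, 0, 88], [0, 0, -0.14, 0, 0, 0, 88], [0, 0, -0.14, 0, 0, 0, 88], [0, 0, -0.14, 0, 0, 0, 88], [0, 0, -0.14, 0, 0, 0, 88], [0, 0, -0.14, 0, 0, 0, 88]]}}

```text
time_s: 15.2
position: [455.7, 111.9, 248.6]
orientation: [-0.004, -0.193, 0.981, -0.002]
wrist_force: [0.6, -0.3, 0.3]
width: 87.9
grip_force: 0.0
```

```bash
python3 -c "
from h import *;import math
delta((0,-165,84),math.pi/2)
# refined sleeve centre: white disc, both views
for n,(y0,y1,x0,x1) in (('side',(245,275,345,395)),('top',(285,320,268,305))):
    im=bot.snapshot(n);h=cv2.cvtColor(im[y0:y1,x0:x1],cv2.COLOR_BGR2HSV);m=cv2.inRange(h,(0,0,190),(180,45,255));p=cv2.findNonZero(m)
    if p is not None:
        e=cv2.minEnclosingCircle(p);print(n,e,onz(n,(e[0][0]+x0,e[0][1]+y0),110))
"
```

```text
t 15.2 now fix [  -3.538 -164.335  248.566] rot [-0.01  -0.003  2.246] d(now axes) [  1.395  -2.077 164.586] d(target axes) [ -3.538  -0.665 164.566] q [ 0.097  0.155  1.75  -0.004  1.243 -1.861] F [ 0.555 -0.271  0.296]
side ((27.410959243774414, 18.383562088012695), 10.701571464538574) [442.96  116.252 110.   ]
top ((20.0, 24.0), 8.944372177124023) [439.565 103.232 110.   ]
```

Call:
{"name": "jog_arm", "arguments": {"moves": [[-0.01, 0, 0, 1.4, -2, 24, 88], [0, 0, 0, 0, 0, 26, 88], [0, 0, 0, 0, 0, 26, 88], [0, 0, 0, 0, 0, 26, 88], [0, 0, 0, 0, 0, 26, 88], [0, 0, 0, 0, 0, 22, 88], [0, 0, 0, 0, 0, 14, 88], [0, 0, 0, 0, 0, 0, 88]]}}

```text
time_s: 16.1
position: [452.0, 109.9, 82.7]
orientation: [-0.006, -0.188, 0.982, 0.004]
wrist_force: [-0.2, 0.2, 0.8]
width: 87.8
grip_force: 0.0
```

```bash
python3 -c "
from h import *;import math
delta((0,-165,84),math.pi/2)
a=bot.snapshot('side')[180:320,230:400];b=bot.snapshot('top')[200:340,230:400]
cv2.imwrite('pics/c5.png',cv2.resize(np.r_[a,b],None,fx=2.1,fy=2.1,interpolation=2))"
```

```text
t 16.1 now fix [  -0.625 -167.27    82.746] rot [-0.006 -0.017  2.236] d(now axes) [-1.388 -1.879 -1.288] d(target axes) [-0.625  2.27  -1.254] q [ 0.084  0.377  1.947  0.009  0.83  -1.87 ] F [-0.152  0.197  0.839]
```

View pics/c5.png

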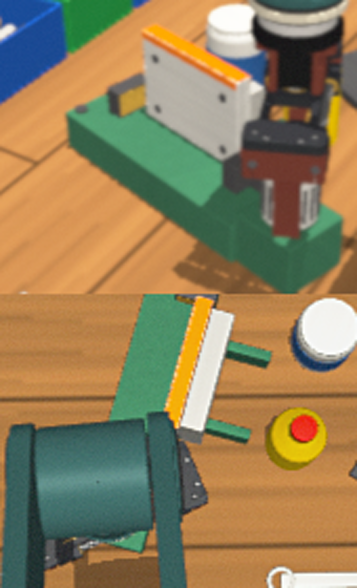

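Fingers straddle the sleeve. Centre and close.

Call:
{"name": "jog_arm", "arguments": {"moves": [[0, 0, 0, -1.4, -1.9, -1.3, 70], [0, 0, 0, 0, 0, 0, 58], [0, 0, 0, 0, 0, 0, 50], [0, 0, 0, 0, 0, 0, 44], [0, 0, 0, 0, 0, 0, 44], [0, 0, 0, 0, 0, 0, 44], [0, 0, 0, 0, 0, 0, 44], [0, 0, 0, 0, 0, 0, 44]], "grip_force": 15}}

```text
time_s: 17.0
position: [454.9, 109.3, 86.1]
orientation: [-0.004, -0.188, 0.982, 0.005]
wrist_force: [-2.1, 6.5, 3.2]
width: 51.9
grip_force: 15.0
```

```bash
python3 -c "
from h import *;import math
delta((0,-165,84),math.pi/2);print(bot.get_obs()['width'],bot.get_obs()['grip_force'])"
```

```text
t 17.0 now fix [  -0.81  -164.314   86.12 ] rot [ 0.    -0.016  2.236] d(now axes) [ 1.029 -0.238  2.123] d(target axes) [-0.81  -0.686  2.12 ] q [ 0.08   0.373  1.942  0.013  0.835 -1.877] F [-2.069  6.462  3.161]
51.869204268794874 15.005093067884445
```

Call:
{"name": "jog_arm", "arguments": {"moves": [[0, 0, 0, 0, 1.2, 1, 44], [0, 0, 0, 0, 0, 0, 44], [0, 0, 0.1, 0, 0, 0, 44], [0, 0, 0.1, 0, 0, 0, 44], [0, 0, 0.1, 0, 0, 0, 44], [0, 0, 0.1, 0, 0, 0, 44], [0, 0, 0, 0, 0, 0, 44]], "grip_force": 40}}

```text
time_s: 17.7
position: [454.9, 109.4, 86.1]
orientation: [-0.004, 0.012, 1.0, 0.003]
wrist_force: [-4.0, -1.6, 14.0]
width: 51.3
grip_force: 40.0
```

```bash
python3 -c "
from h import *;import math
delta((0,-165,84),math.pi/2);print(bot.get_obs()['moment'])"
```

```text
t 17.7 now fix [  -0.923 -164.354   86.069] rot [-0.003 -0.012  1.834] d(now axes) [ 0.846 -0.737  2.071] d(target axes) [-0.923 -0.646  2.069] q [ 0.082  0.372  1.943  0.01   0.834 -1.472] F [-3.998 -1.625 14.007]
[ 0.31   0.387 -0.261]
```

Torque 0.26 N m matches sleeve friction, so it is turning. Continue.

Call:
{"name": "jog_arm", "arguments": {"moves": [[0, 0, 0.1, 0, 0, -1, 44], [0, 0, 0.1, 0, 0, 0, 44], [0, 0, 0.1, 0, 0, 0, 44], [0, 0, 0.1, 0, 0, 0, 44], [0, 0, 0.1, 0, 0, 0, 44], [0, 0, 0.1, 0, 0, 0, 44], [0, 0, 0, 0, 0, 0, 44], [0, 0, 0, 0, 0, 0, 44]]}}

```text
time_s: 18.5
position: [455.0, 109.4, 86.1]
orientation: [-0.005, 0.305, 0.952, 0.002]
wrist_force: [-1.5, -1.3, 2.7]
width: 51.6
grip_force: 40.0
```

```bash
python3 -c "
from h import *;import math
delta((0,-165,84),math.pi/2);print(bot.get_obs()['moment'])"
```

```text
t 18.5 now fix [  -0.939 -164.271   86.077] rot [-0.006 -0.01   1.239] d(now axes) [ 0.361 -1.127  2.08 ] d(target axes) [-0.939 -0.729  2.077] q [ 0.082  0.372  1.943  0.011  0.834 -0.877] F [-1.477 -1.267  2.653]
[ 0.691 -0.677 -0.218]
```

Call:
{"name": "jog_arm", "arguments": {"moves": [[0, 0, 0.05, 0, 0, 0, 44], [0, 0, 0.05, 0, 0, 0, 44], [0, 0, 0.05, 0, 0, 0, 44], [0, 0, 0, 0, 0, 0, 44]]}}

```text
time_s: 18.9
position: [455.0, 109.3, 86.0]
orientation: [-0.005, 0.375, 0.927, 0.002]
wrist_force: [-1.1, -1.5, 1.6]
width: 51.0
grip_force: 40.0
```

```bash
python3 -c "
from h import *;import math
delta((0,-165,84),math.pi/2);print(bot.get_obs()['moment'])"
```

```text
t 18.9 now fix [  -0.882 -164.229   86.001] rot [-0.007 -0.009  1.089] d(now axes) [ 0.253 -1.137  2.005] d(target axes) [-0.882 -0.771  2.001] q [ 0.082  0.373  1.943  0.01   0.834 -0.727] F [-1.128 -1.489  1.59 ]
[ 0.496 -0.699  0.156]
```

Call:
{"name": "jog_arm", "arguments": {"moves": [[0, 0, 0.05, 0, 0, 0, 44], [0, 0, 0.05, 0, 0, 0, 44], [0, 0, 0, 0, 0, 0, 44]]}}

```text
time_s: 19.2
position: [456.2, 107.9, 85.9]
orientation: [-0.004, 0.419, 0.908, 0.0]
wrist_force: [3.2, -7.9, -2.4]
width: 51.5
grip_force: 40.0
```

```bash
python3 -c "
from h import *;import math
delta((0,-165,84),math.pi/2);print(bot.get_obs()['moment'])"
```

```text
t 19.2 now fix [   0.204 -162.679   85.853] rot [-0.006 -0.005  0.992] d(now axes) [ 2.041 -1.093  1.87 ] d(target axes) [ 0.204 -2.321  1.853] q [ 0.081  0.373  1.942  0.006  0.833 -0.628] F [ 3.223 -7.922 -2.438]
[-1.081 -1.02   0.713]
```

Call:
{"name": "jog_arm", "arguments": {"moves": [[0, 0, 0, 0, 0, 0, 44], [0, 0, 0.04, 0, 0, 0, 44], [0, 0, 0.04, 0, 0, 0, 44], [0, 0, 0, 0, 0, 0, 44]], "grip_force": 55}}

```text
time_s: 19.6
position: [457.0, 106.6, 85.9]
orientation: [-0.003, 0.454, 0.891, -0.001]
wrist_force: [3.7, -13.2, -3.7]
width: 51.5
grip_force: 55.0
```

```bash
python3 -c "
from h import *;import math
delta((0,-165,84),math.pi/2);print(bot.get_obs()['moment'])"
```

```text
t 19.6 now fix [   1.162 -161.558   85.875] rot [-0.005 -0.002  0.914] d(now axes) [ 3.428 -1.174  1.894] d(target axes) [ 1.162 -3.442  1.875] q [ 0.08   0.374  1.941  0.002  0.832 -0.549] F [  3.75  -13.2    -3.657]
[-2.112 -1.327  1.126]
```

Resists firmly (torque about 1.1 N m). Release and rise.

Call:
{"name": "jog_arm", "arguments": {"moves": [[0, 0, 0, 0, 0, 0, 60], [0, 0, 0, 0, 0, 0, 88], [0, 0, 0, 0, 0, 0, 88], [0, 0, 0, 0, 0, 0, 88], [0, 0, 0, 0, 0, 0, 88], [0, 0, 0, 0, 0, -10, 88], [0, 0, 0, 0, 0, -25, 88], [0, 0, 0, 0, 0, -40, 88]]}}

```text
time_s: 20.4
position: [453.6, 108.7, 160.6]
orientation: [-0.008, 0.458, 0.889, -0.0]
wrist_force: [0.1, 0.6, 0.3]
width: 87.9
grip_force: 0.0
```

Call:
{"name": "jog_arm", "arguments": {"moves": [[0, 0, 0, 0, 0, -40, 88], [0, 0, 0, 0, 0, -40, 88], [0, 0, 0, -40, 0, 0, 88], [0, 0, 0, -40, 0, 0, 88], [0, 0, 0, -40, 0, 0, 88], [0, 0, 0, 0, 0, 0, 88]]}}

```text
time_s: 21.0
position: [529.1, 7.2, 240.6]
orientation: [-0.004, 0.459, 0.888, 0.001]
wrist_force: [0.5, 0.2, 0.1]
width: 88.1
grip_force: 0.0
```

```bash
python3 -c "
from h import *;import math
delta((0,-165,84),math.pi/2)
a=bot.snapshot('side')[180:320,230:400];b=bot.snapshot('top')[180:330,230:400]
cv2.imwrite('pics/c6.png',cv2.resize(np.r_[a,b],None,fx=2.05,fy=2.05,interpolation=2))"
```

```text
t 21.0 now fix [ 76.129 -64.306 240.594] rot [-0.005 -0.006  0.904] d(now axes) [125.085  -2.168 157.498] d(target axes) [  76.129 -100.694  156.594] q [-0.12   0.25   1.645  0.004  1.252 -0.739] F [0.501 0.177 0.076]
```

View pics/c6.png

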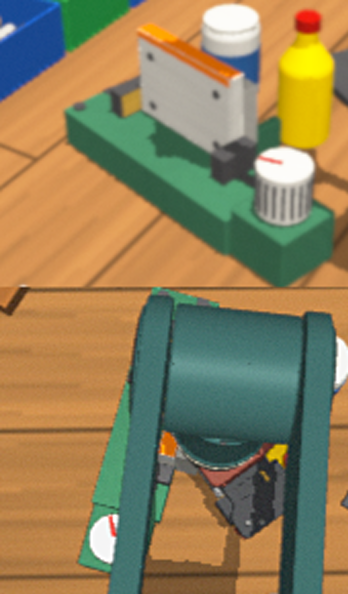

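Jaws have closed on the plate, red line turned. I move the arm clear and check the sleeve angle and the plate's pose.

Call:
{"name": "jog_arm", "arguments": {"moves": [[0, 0, 0, -40, 0, 0, 88], [0, 0, 0, -40, 0, 0, 88], [0, 0, 0, -40, 0, 0, 88], [0, 0, 0, -40, 0, 0, 88], [0, 0, 0, -40, 0, 0, 88], [0, 0, 0, -40, 0, 0, 88], [0, 0, 0, -40, 0, 0, 88], [0, 0, 0, 0, 0, 0, 88]]}}

```text
time_s: 21.9
position: [690.3, -219.7, 236.0]
orientation: [-0.005, 0.458, 0.889, 0.001]
wrist_force: [0.0, -0.3, 0.3]
width: 87.8
grip_force: 0.0
```

```bash
python3 -c "
from h import *
z=110
for tag in('0','1'):
  for n,(y0,y1,x0,x1) in (('side',(245,275,345,395)),('top',(285,320,268,305))):
    im=cv2.imread(f'pics/{n}0.png') if tag=='0' else bot.snapshot(n)
    if tag=='1': cv2.imwrite(f'pics/{n}9.png',im)
    h=im[y0:y1,x0:x1].astype(int);m=((h[...,2]-h[...,1]>50)&(h[...,2]-h[...,0]>50)&(h[...,2]>150)&(abs(h[...,1]-h[...,0])<40)).astype(np.uint8)
    P=np.array([onz(n,p[0]+[x0,y0],110)[:2] for p in cv2.findNonZero(m)]);c=P.mean(0);u,s,v=np.linalg.svd(P-c)
    print(tag,n,len(P),c,np.arctan2(v[0,1],v[0,0]))
a=cv2.imread('pics/side9.png')[190:310,250:400];b=cv2.imread('pics/top9.png')[170:330,250:370]
b=cv2.resize(b,None,fx=3.5,fy=3.5,interpolation=2);a=cv2.resize(a,(370,296),interpolation=2);a=cv2.copyMakeBorder(a,0,b.shape[0]-296,0,0,0)
cv2.imwrite('pics/c7.png',np.c_[a,b])"
```

```text
0 side 21 [458.687 122.111] 1.2736319256348263
0 top 25 [457.896 122.386] 1.332456654478372
1 side 24 [468.354 111.044] -2.982195898823485Traceback (most recent call last):
  File "<string>", line 9, in <module>
    P=np.array([onz(n,p[0]+[x0,y0],110)[:2] for p in cv2.findNonZero(m)]);c=P.mean(0);u,s,v=np.linalg.svd(P-c)
                                                     ~~~~~~~~~~~~~~~^^^
TypeError: 'NoneType' object is not iterable
```

No picture views are left, so I check the plate numerically from the orange edge.

```bash
python3 -c "
from h import *
im=bot.snapshot('side');h=cv2.cvtColor(im,cv2.COLOR_BGR2HSV);m=cv2.inRange(h,(8,180,150),(20,255,255));m[:180]=0;m[280:]=0;m[:,:285]=0;m[:,365:]=0
k=cv2.connectedComponentsWithStats(m);i=1+np.argmax(k[2][1:,4]);p=cv2.findNonZero((k[1]==i).astype(np.uint8))
P=np.array([F(onz('side',q[0],145)) for q in p]);print(len(P),P.min(0),P.max(0),P.mean(0))
v=np.linalg.svd(P[:,:2]-P[:,:2].mean(0))[2][0];print('edge dir',v)
for n,X in dict(a=W(22,70,145),b=W(40,70,145),c=W(40,-70,145),d=W(22,-70,145)).items():print(n,proj('side',X))
print(cv2.boxPoints(cv2.minAreaRect(p)),bot.get_obs()['time_s'])"
```

```text
380 [ 12.675 -70.254 145.   ] [ 41.152  71.678 145.   ] [ 26.774   1.158 145.   ]
edge dir [-0.032 -0.999]
a [297.365 193.177]
b [303.988 190.379]
c [349.264 215.394]
d [342.48  218.698]
[[296.277 196.015]
 [300.954 187.831]
 [345.862 213.492]
 [341.185 221.677]] 22.05
```

```bash
python3 -c "
from cell import bot
print(bot.sign_off())"
```

```text
the job is handed in; nothing more can be done
None
```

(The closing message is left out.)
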